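# Present a coverslip carrier over the light pad on a cantilevered viewing board

### The arm

A 7-joint arm with a two-finger parallel gripper is mounted at the origin on the work surface. World frame = base frame: x ahead of the robot, y to its left, z up, the work surface at z = 0. Lengths are in mm, angles in rad, forces in N, time in s.
With the tool pointing down it reaches from about 400 to 850 mm from the base axis. Payload 10.4 kg.
Tool frame: the origin (TCP) lies at the very end of the fingers, on their centre line; the grasp point (between the pads) lies 19 mm behind it (r.grip_point_offset is the distance from the TCP to the grasp point, in mm); z points along the fingers, y is the line along which they close (so a half turn about z gives the same grasp; the last joint's range is limited). The gripper opens to 87 mm and grips with 3 to 60 N. Pads are 19 mm wide; open, the fingers measure 117 mm over their backs; the gripper's body (75 mm by 190 mm) begins 51 mm behind the grasp point.
Start: joints at [-1.316, 0.332, -0.065, 1.46, 0.022, 1.35, -0.088], TCP at [171.386, 601.065, 222.576] pointing down, gripper open.
Joint ranges: [-2.6, 2.6], [-0.5, 2.12], [-1.47, 1.34], [0.16, 2.42], [-1.27, 4.41], [0.06, 2.06], [-2.6, 2.6]. Speed limits (rad/s): [2.22, 2.22, 2.79, 2.79, 3.14, 3.14, 3.14].

### API

Orientations are given as a rotation vector (axis times angle).
In Python, from cell import r, cams, job gives the robot as it stands. The module is installed in compiled form; this text tells all that it offers.
- The arm moves only by the tool apply_moves, never from a script. Its arguments are lists of equal length, an entry for each row: "gripper": the closure, from -1 (fully open) to 1 (shut); "travel": the shift along the tool's x, y, z in units of 25 mm (1.0 is 25 mm), a list of three; "rot": the turn, a rotation vector about the tool's x, y, z in units of 6 degrees (1.0 is 6 degrees), a list of three. In form: {"gripper": [gripper, ...], "travel": [[x, y, z], ...], "rot": [[wx, wy, wz], ...]}. A call has exactly 5 rows; each row shifts and turns the commanded pose from where the row before left it, along the tool's axes as they then stand; what a row does not reach is not made up. A row lasts 1/12 s, in which the tool goes at most 41.7 mm and 7.16 degrees, less where a joint would pass 70% of its speed; a pose out of reach is approached as far as the arm can. A call is refused whole if a number of a shift passes 1 or a number of a turn 1, either way. A call with a gripper value outside its range is refused whole. The fingers move at their own pace and stop on an object; the grip force is fixed at half the most. Time passes only in rows, so rows that do not move let the fingers close, or fill a call up. It gives the time, the measured TCP pose, the force and the opening at its end, in the units of the state.
- r.get_state(): the state, without advancing time (a new reading comes with each control period).
- cams.capture(name): name is "scene" or "top"; returns the picture (384x512x3 uint8, red, green, blue); there is no depth.
- cams.calibration(name): a dict with "fx", "fy", "cx", "cy" (pixels), "rvec" (rotation vector, rad) and "tvec" (3), from world to camera coordinates, as OpenCV has them. Camera axes: x right, y down, z forward; pixel columns grow to the right and rows downward; lengths in mm; the calibration is good to about 2 mm. A picture is of the moment at which its call begins. calibration takes no time and is no camera call.
- job.finish_job(): hands the job in, once; it reports no verdict.
Trained networks look in the newest picture that a camera, given by its name, has taken for a name from the list of things; names that differ only in an ending like _2 or _b are one class to them, and where a whole thing is asked for, a point or a joint stands for the part that bears it (a point fixed in the world has none). Each returns a list of dicts, best first, with "conf" (0 to 1); they miss things now and then, are a little off and sometimes report something else, mostly with a low value. They report only what shows in the picture. A call takes as long as a camera call. They do not tell look-alikes from the thing itself.
- cams.boxes_of(query, camera): "centre" ([x, y, z] in mm, in the coordinates of the camera as it stood for that picture, good to about 4 mm: the middle of the surface that is visible of it).
- cams.silhouettes(query, camera): "mask" (384x512 bool, what is visible of it).
The state is a dict: "time_s": time; "joint_positions": joint angles; "qvel": joint speeds; "effort": joint torques, N m; "ee_pos": TCP position; "orientation": TCP orientation; "force": force on the tool from outside, world axes, zero at the start; "torque": the same for the moment, N m; "gripper_width": finger opening in mm.
Only numpy, scipy, OpenCV 4.12 (cv2) and the standard library are available. Lean on these libraries where they do the work, as an engineer would, in place of code of your own. Each camera call takes 0.05 s, during which the arm holds its last target. There are 200 camera calls.

### The job

Lift the orange coverslip carrier up and off its hook and stand it, let go, in the shallow nest at the outer end of the white viewing board. Then slide the board straight out over the light pad, without lifting it off the blue riser, until its red line lies at the riser's edge; the board now overhangs so far that it would tip, so finish while still holding it level by its black grip block and do not let go. Leave the other things on the table where they are.

Things in the scene. Friction and masses are not known exactly. Their poses are not given: they have to be found in the camera images.
- riser: Fixed blue bench riser standing on the table, a flat plate on two side walls: 260 (x) x 160 (y) x 60 mm high. Origin: centre of its underside; its +x axis points outward, towards the light pad. Its place and yaw vary.
- riser_edge (a point): Middle of the riser's outer top edge, the edge that the board is slid over: 130 mm along the riser's +x from its centre, at height 60 mm. Axes as the riser's (+x outward).
- board: Loose white board, 240 (x) x 120 (y) x 8 mm, about 0.3 kg, flat on the riser, underside at height 60 mm. Origin: centre of its underside; +x points outward like the riser's (within 4 degrees). At the start its outer end stands 5 to 35 mm past the riser's edge. Nest at +x, black grip block at -x, red line between. A few newtons slide it; loaded, it tips before the line reaches the edge unless held.
- board_nest (a point): Centre of the nest's floor, on the board's top face, 75 mm from the board's centre along its +x (45 mm from the outer end). The nest is a rectangle of grey rims 4 mm wide and 5 mm high, 54 mm along the board's x by 36 mm along its y inside: the carrier's 48 mm width goes along the board's x, either way round, with 3 mm of play on every side.
- board_mark (a point): Middle of the red line, 4 mm wide, painted across the board's top face along its y, 10 mm from the board's centre towards -x, that is 130 mm from the outer end.
- board_grip (a point): Centre of the black grip block, a plain upright block on the board 85 mm from the board's centre along -x: 18 mm thick along the board's x, 50 mm along its y, rising 40 mm above the board's top face (this point is 26 mm above that face, 14 mm below the block's top). Pinch it from above across its 18 mm.
- hook: Fixed steel hook stand, base 120 x 100 x 12 mm, post 12 mm thick and 196 mm high; origin at the table under the post. The hook of 8 mm round bar reaches from the post's top along the stand's -x (towards the robot), dips 16 mm to a level seat and ends in an upturned tip 70 mm from the post. The stand's place and yaw vary.
- hook_seat (a point): Top of the level seat of the hook, where the carrier's crossbar hangs: 45 mm from the post along the stand's -x, height 180 mm. The tip rises 16 mm above it, so the carrier must rise 20 to 38 mm (no more: the hook passes through its frame) and then go at least 50 mm along the stand's -x before it is free.
- carrier: Loose orange carrier, about 0.14 kg, hanging upright on the hook. Origin: centre of its underside, at height 76 mm. A block 30 (x) x 48 (y) x 30 mm with glass slips up to 48 mm; over it a frame of two legs 6 (y) x 10 (x) mm, 46 mm over their outer faces, and a crossbar 104 to 110 mm above the underside. The hook passes through the frame along x; hanging, its x is the stand's (within 3 degrees).
- carrier_grip (a point): Middle of the frame between its two legs, 88 mm above the carrier's underside. Grip here from above across the 46 mm over the legs (fingers closing along the carrier's y), one finger on either side of hook and frame.
- lightpad: Fixed light pad with a glowing top, 120 x 140 x 12 mm, on the table in front of the riser's outer edge; nothing is to be done to it.
- mouse: Bystander: black mouse 105 x 60 x 35 mm. Origin: centre of its underside.
- oil: Bystander: amber dropper bottle of immersion oil, 32 mm across, 70 mm high. Origin: centre of its underside.
- dishes: Bystander: two stacked clear culture dishes, 90 mm across, 33 mm high together, one body. Origin: centre of its underside.
- slidebox: Bystander: green slide box 85 (x) x 175 (y) x 34 mm. Origin: centre of its underside.
- wash: Bystander: white bottle with red cap, 66 mm across, 170 mm high. Origin: centre of its underside.
- pen: Bystander: blue marker pen lying flat, 130 (x) x 12 x 12 mm. Origin: centre of its underside.
Things that resemble listed ones, but are neither listed nor needed, are in the scene too. What is meant by the hook is not yellow, and is the larger of those in its own colour. Several things have the shape of the carrier; the one meant has the colours described above.

How it is judged (in metres and radians):
On the way, in this order (a step that is already met when the one before it is completed fails the run):
1. the carrier is lifted clear of its hook (horizontal distance between carrier_grip and hook_seat above 0.06 m and height (world z) of carrier above 0.05 m and contact force between carrier and hook below 0.1 N), for 0.1 s.
2. the carrier stands in the nest, let go, with the board not yet slid out (x of carrier in the frame of board_nest between -0.006 and 0.006 m and y of carrier in the frame of board_nest between -0.006 and 0.006 m and z of carrier in the frame of board_nest between -0.0035 and 0.0035 m and angle between carrier's own z axis and vertical below 0.12 rad and contact force between each of the arm, the fingers and carrier below 0.3 N and x of board_mark in the frame of riser_edge below -0.04 m), for 0.2 s.
At the end, for the whole second after the job is handed in: Carrier in the nest (within 6 mm, upright within 7 deg), untouched; red line within 5 mm of the riser's edge; board on the riser, within 30 mm sideways, square within 7 deg, level within 3 deg, at rest, still held by the fingers (over 0.5 N) (x of carrier in the frame of board_nest between -0.006 and 0.006 m and y of carrier in the frame of board_nest between -0.006 and 0.006 m and z of carrier in the frame of board_nest between -0.0035 and 0.0035 m and angle between carrier's own z axis and vertical below 0.12 rad and contact force between each of the arm, the fingers and carrier below 0.3 N and x of board_mark in the frame of riser_edge between -0.005 and 0.005 m and y of board_mark in the frame of riser_edge between -0.03 and 0.03 m and angle between the x axis of board and the x axis of riser, either way round below 0.12 rad and angle between board's own z axis and vertical below 0.05 rad and z of board in the frame of riser between 0.055 and 0.066 m and contact force between the fingers and board above 0.5 N and contact force between board and riser above 0.05 N and linear speed of board below 0.02 m/s); the arm keeps its last pose, push and grip.
It fails at once if the board was lifted off the riser (z of board in the frame of riser above 0.08 m).
It fails at once if the board tipped (angle between board's own z axis and vertical above 0.25 rad).
It fails at once if the carrier was tipped over or dropped to the table (angle between carrier's own z axis and vertical above 0.9 rad or height (world z) of carrier below 0.03 m).
It fails at once if a bystander was moved by more than 30 mm (distance of any of mouse, oil, dishes, slidebox, wash, pen from where it was at the start of the episode above 0.03 m).
It also fails if it takes over 54 s, if anything falls off the work surface, if the arm or the gripper's body presses on something with over 40 N, if the wrist force passes 120 N, or if a joint passes its speed limit or range.

## Working session

There is one attempt and no reset: what is moved stays moved. The work goes in short steps, Python scripts to look and compute and a tool call to move; the robot and the scene stay as the last step left them, time stands still between calls to the robot, and variables do not carry over. Pictures are saved under pics/ and viewed, on a budget of 10 in all, crops included, one or two more only if the job needs it, and the job is handed in when it is done.

Besides the shell and the picture viewer there is one more tool, called after "Request:" as name(argument=value, ...), one argument or row to a line, values as JSON. apply_moves: Moves the arm, as the interface text tells. Its arguments: {"type":"object","properties":{"gripper":{"type":"array","items":{"type":"number"}},"travel":{"type":"array","items":{"type":"array","items":{"type":"number"}}},"rot":{"type":"array","items":{"type":"array","items":{"type":"number"}}}},"required":["gripper","travel","rot"]}

```bash
mkdir -p pics; cat > h.py <<'E'
import numpy as np, cv2
from cell import r, cams, job
def cal(n):
    c=cams.calibration(n); K=np.array([[c['fx'],0,c['cx']],[0,c['fy'],c['cy']],[0,0,1]]); R=cv2.Rodrigues(np.array(c['rvec'],float))[0]
    return K,R,np.array(c['tvec'],float)
def c2w(n,p): K,R,t=cal(n); return R.T@(np.array(p)-t)
def proj(n,P): K,R,t=cal(n); q=(K@(R@np.atleast_2d(P).T+t[:,None])).T; return q[:,:2]/q[:,2:]
def ray(n,uv,z):
    K,R,t=cal(n); uv=np.atleast_2d(uv); d=(R.T@np.linalg.inv(K)@np.c_[uv,np.ones(len(uv))].T).T; o=-R.T@t
    return o+d*((z-o[2])/d[:,2])[:,None]
def snap(n,f,box=None,s=1):
    im=cams.capture(n)[:,:,::-1]
    if box: im=im[box[1]:box[3],box[0]:box[2]]
    cv2.imwrite('pics/'+f,cv2.resize(im,None,fx=s,fy=s,interpolation=cv2.INTER_CUBIC))
E
python3 - <<'E'
from h import *
for n in('scene','top'):
    im=cams.capture(n); cv2.imwrite(f'pics/{n}0.png',im[:,:,::-1]); K,R,t=cal(n); print(n,K[0,0],(-R.T@t).round(),R[2].round(2))
    for q in('riser','board','hook','carrier','board_grip','lightpad'):
        for d in cams.boxes_of(q,n)[:4]:
            p=c2w(n,d['centre']); print(n,q,round(d['conf'],2),p.round(),proj(n,p)[0].round())
print(r.get_state())
E
```

```text
scene 500.0647834362705 [1369.  826. 1450.] [-0.44 -0.48 -0.76]
scene board 0.97 [540.  63.  73.] [277. 203.]
scene hook 0.92 [ 696. -423.   13.] [163. 162.]
scene hook 0.65 [ 533. -471.   10.] [188. 138.]
scene hook 0.65 [664. 424. 108.] [331. 285.]
scene hook 0.59 [ 530. -313.   15.] [213. 157.]
scene carrier 0.69 [ 498. -300.  121.] [220. 135.]
scene carrier 0.63 [ 379. -371.   44.] [232. 127.]
scene board_grip 0.9 [541.  59.  69.] [276. 203.]
scene lightpad 0.64 [ 558. -144.   15.] [236. 184.]
top 367.51614359065064 [ 405.   13. 1129.] [ 0.18 -0.01 -0.98]
top riser 0.7 [548. 168.  63.] [203. 211.]
top board 0.9 [530.  52.  68.] [243. 216.]
top hook 0.94 [ 531. -306.    9.] [360. 217.]
top hook 0.9 [ 685. -426.    7.] [395. 167.]
top hook 0.65 [ 524. -466.    5.] [412. 218.]
top carrier 0.76 [ 378. -365.   40.] [387. 267.]
top carrier 0.59 [ 489. -300.  120.] [370. 227.]
top board_grip 0.92 [528.  59.  63.] [240. 217.]
top lightpad 0.68 [ 538. -135.   12.] [304. 215.]
{'time_s': 0.7, 'joint_positions': array([-1.31561646,  0.33214057, -0.06467521,  1.46010866,  0.02159421,
        1.34990743, -0.08848614]), 'qvel': array([-1.57111056e-03,  1.18495441e-03, -4.62077707e-04, -1.68317691e-03,
       -2.98674765e-05,  8.41628150e-04,  8.36581777e-04]), 'effort': array([-2.56454778e-04, -6.22912145e+01,  2.40122335e-02, -3.90077055e+01,
       -6.13309722e-02,  3.13854986e-02,  4.89102433e-05]), 'ee_pos': array([171.38832464, 601.05988229, 222.60845434]), 'orientation': array([4.34945448e-01, 3.11133710e+00, 2.05054543e-04]), 'force': array([0.47865399, 0.21372291, 0.76388687]), 'torque': array([-0.01540633,  0.01756711, -0.01455061]), 'gripper_width': 87.0377707693539}
```

```bash
python3 -c "
import cv2;a=cv2.imread('pics/scene0.png');b=cv2.imread('pics/top0.png')
cv2.imwrite('pics/s0.png',cv2.resize(a,(800,600)));cv2.imwrite('pics/t0.png',cv2.resize(b,(800,600)))"
```

```text
(no output)
```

View pics/s0.png

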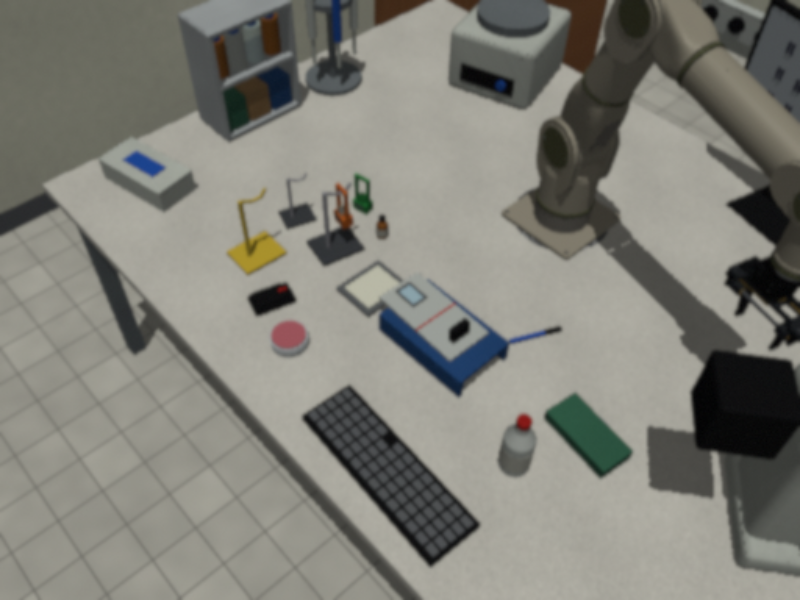

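View pics/t0.png

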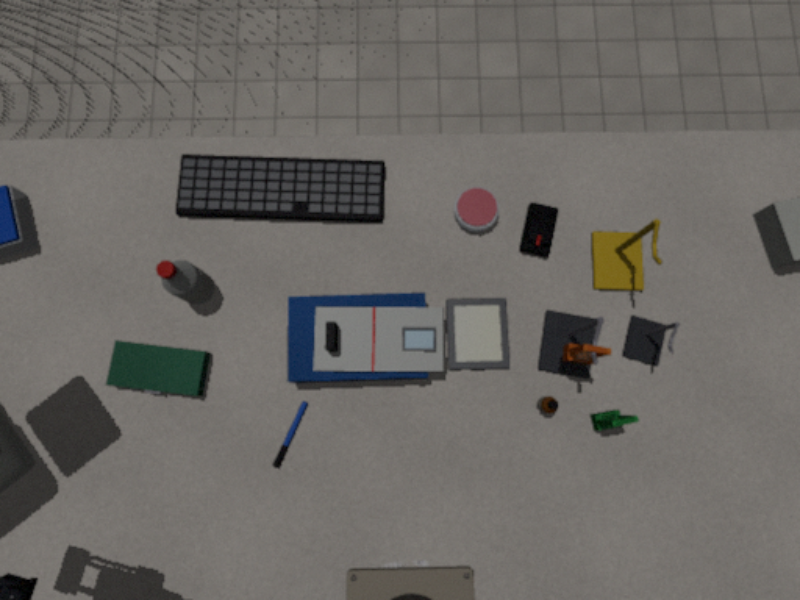

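The scene picture shows three stands (800x600 px): yellow (255,245), small dark (297,210) and large dark (335,240). There are two carrier shapes: orange (343,205), hanging on the large dark stand, and green (363,190). The orange carrier and the larger dark hook fit the description. Next I confirm them in a crop and measure by colour.

```bash
cat > m.py <<'E'
from h import *
def meas(f):
    out={}
    for n in('scene','top'):
        im=cams.capture(n); hsv=cv2.cvtColor(im,cv2.COLOR_RGB2HSV); cv2.imwrite(f'pics/{n}_{f}.png',im[:,:,::-1])
        H,S,V=[hsv[...,i].astype(int) for i in range(3)]; vv,uu=np.mgrid[:384,:512]
        def region(xy,rad,z):
            c=proj(n,[*xy,z])[0]; return np.hypot(uu-c[0],vv-c[1])<rad
        def rect(mask,z,name):
            k,l,st,ce=cv2.connectedComponentsWithStats(mask.astype(np.uint8)); 
            if k<2: print(n,name,'none'); return
            i=1+np.argmax(st[1:,4]); v,u=np.nonzero(l==i); P=ray(n,np.c_[u,v].astype(float),z)[:,:2].astype(np.float32)
            (c,s,a)=cv2.minAreaRect(P); print(n,name,'n',len(u),'rect c',np.round(c,1),'size',np.round(s,1),'ang',round(a,1),'mean',P.mean(0).round(1))
        b=region((545,55),110,60)
        rect(b&(H>100)&(H<130)&(S>140),60,'riser blue')
        rect(b&(S<45)&(V>95),68,'board white')
        rect(b&((H<8)|(H>172))&(S>70),68,'red line')
        rect(b&(V<45)&(S<140),108,'grip top')
        rect(b&(H>85)&(H<115)&(S>25)&(S<110),68,'nest')
        h=region((500,-305),60,100)
        rect(h&(H<14)&(S>130),180,'carrier orange@180')
        h=region((530,-306),40,12)
        rect(h&(V<75)&(S<90),12,'hook base')
E
python3 - <<'E'
from m import *
meas('a')
a=cv2.imread('pics/scene_a.png')[105:235,165:300];b=cv2.imread('pics/top_a.png')[180:290,325:455]
f=lambda i:cv2.resize(i,(400,400),interpolation=cv2.INTER_CUBIC)
cv2.imwrite('pics/c1.png',np.hstack([f(a),f(b)]))
E
```

```text
scene riser blue n 1211 rect c [552.5 101.9] size [175.9 270.5] ang 0.8 mean [585.1 139.9]
scene board white n 29896 rect c [474.7 -14.2] size [1020.4  795.3] ang 36.5 mean [500.8  34.3]
scene red line n 283 rect c [ 814.2 -122. ] size [70.8 70.8] ang 48.1 mean [ 813.2 -122.4]
scene grip top n 236 rect c [ 793.4 -201.5] size [58.5 85.3] ang 73.0 mean [ 794.3 -197.6]
scene nest n 250 rect c [508.8 149.7] size [183.7 292.1] ang 18.4 mean [487.3 152.3]
scene carrier orange@180 n 78 rect c [ 548.  -239.1] size [82.6 30.5] ang 64.2 mean [ 551.7 -232. ]
scene hook base n 472 rect c [ 522.9 -312.4] size [ 95. 117.] ang 78.5 mean [ 525.4 -311.7]
top riser blue n 1715 rect c [535.   93.5] size [159.5 254.3] ang 1.0 mean [539.5 134.8]
top board white n 27923 rect c [544.9  46.6] size [609.6 637.9] ang 25.1 mean [525.5  53.9]
top red line n 420 rect c [ 779.9 -134.9] size [74.1 63.4] ang 47.2 mean [ 781.6 -136.7]
top grip top n 1081 rect c [804.1 162.9] size [249.  120.5] ang 89.2 mean [785.8 141.2]
top nest n 235 rect c [527.4 -21.6] size [52.4 34.9] ang 89.1 mean [528.3 -21.4]
top carrier orange@180 n 219 rect c [ 486.7 -294.1] size [77.4 31.9] ang 84.7 mean [ 489.2 -286.2]
top hook base n 1073 rect c [ 507.4 -311.6] size [107. 146.] ang 78.1 mean [ 522.6 -309.1]
```

View pics/c1.png

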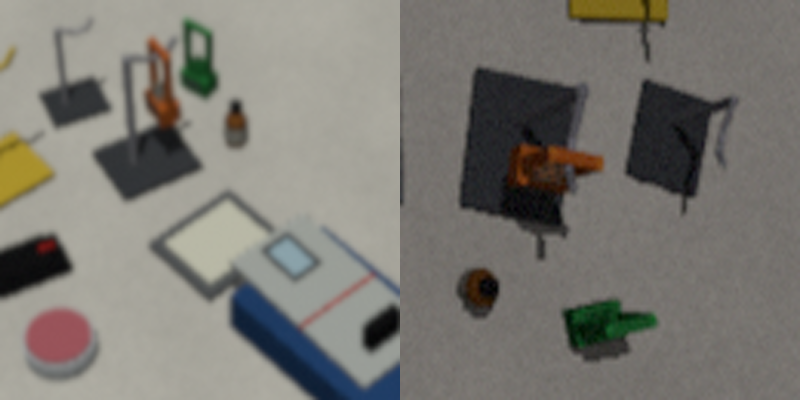

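The crop confirms that the orange carrier hangs on the larger dark stand; the smaller dark stand is at (670,135) and the green carrier at (610,320). Next I fit the carrier model in both views and measure the board parts.

```bash
cat > fit.py <<'E'
from h import *
from scipy.optimize import minimize
def box(x0,x1,y0,y1,z0,z1): return np.array([[a,b,c] for a in(x0,x1) for b in(y0,y1) for c in(z0,z1)],float)
CAR=[box(-15,15,-24,24,0,30),box(-5,5,-23,-17,30,110),box(-5,5,17,23,30,110),box(-5,5,-23,23,104,110)]
def render(n,boxes,p,sub=4):
    x,y,z,a=p; c,s=np.cos(a),np.sin(a); M=np.zeros((384*sub,512*sub),np.uint8)
    for b in boxes:
        P=b@np.array([[c,s,0],[-s,c,0],[0,0,1]])+[x,y,z]
        q=((proj(n,P)+.5)*sub).astype(np.float32); cv2.fillConvexPoly(M,cv2.convexHull(q).astype(np.int32),1)
    return cv2.resize(M.astype(np.float32),(512,384),interpolation=cv2.INTER_AREA)
def orange(n,p):
    im=cams.capture(n); hsv=cv2.cvtColor(im,cv2.COLOR_RGB2HSV).astype(int); c=proj(n,[p[0],p[1],p[2]+55])[0]; vv,uu=np.mgrid[:384,:512]
    near=np.hypot(uu-c[0],vv-c[1])<55
    w=np.clip((hsv[...,1]-90)/80.,0,1)*((hsv[...,0]<15))*near; return w.astype(np.float32)
def fitcar(p0,names=('scene','top'),dof=(0,1,3)):
    W={n:orange(n,p0) for n in names}
    def cost(v,ns):
        p=list(p0)
        for i,k in enumerate(dof): p[k]=v[i]
        return sum(np.abs(cv2.GaussianBlur(render(n,CAR,p),(0,0),1)-W[n]).sum() for n in ns)
    for ns in [[n] for n in names]+[list(names)]:
        best=None
        for dx,dy in((0,0),(8,8),(-8,-8)):
            v0=np.array([p0[k] for k in dof],float); v0[:2]+=(dx,dy); sim=np.vstack([v0]+[v0+np.eye(len(dof))[i]*(8 if dof[i]<3 else .12) for i in range(len(dof))])
            o=minimize(cost,v0,args=(ns,),method='Nelder-Mead',options=dict(initial_simplex=sim,xatol=.05,fatol=.05))
            if best is None or o.fun<best.fun: best=o
        print('carrier',ns,best.x.round(3),'cost',round(best.fun,1),'area',[round(float(W[n].sum())) for n in ns])
    return best.x
def board(zc=None):
    for n in('scene','top'):
        im=cams.capture(n); hsv=cv2.cvtColor(im,cv2.COLOR_RGB2HSV).astype(int); H,S,V=hsv[...,0],hsv[...,1],hsv[...,2]
        vv,uu=np.mgrid[:384,:512]; uv=np.c_[uu.ravel(),vv.ravel()].astype(float)
        def pts(m,z,win):
            P=ray(n,uv,z)[:,:2]; k=m.ravel()&(P[:,0]>win[0])&(P[:,0]<win[1])&(P[:,1]>win[2])&(P[:,1]<win[3]); return P[k].astype(np.float32)
        for nm,m,z,win in (('blue',(H>100)&(H<130)&(S>140),60,(440,640,-80,250)),('red',((H<8)|(H>170))&(S>60),68,(450,620,-60,110)),
            ('grip',(V<45)&(S<120),108,(470,620,0,220)),('nest',(H>85)&(H<115)&(S>25)&(S<120),68,(490,570,-200,20))):
            P=pts(m,z,win)
            if len(P)<8: print(n,nm,len(P)); continue
            c,s,a=cv2.minAreaRect(P); d=np.linalg.svd(P-P.mean(0),full_matrices=False)[2][0]
            print(n,nm,len(P),'c',np.round(c,1),'size',np.round(s,1),'a',round(a,1),'mean',P.mean(0).round(1),'dir',round(np.degrees(np.arctan2(d[1],d[0]))%180,1))
E
python3 - <<'E'
from fit import *
fitcar([482,-303,76,-.2]); board()
s=r.get_state(); print(cv2.Rodrigues(s['orientation'])[0].round(3))
E
```

```text
carrier ['scene'] [ 496.783 -304.175   -0.634] cost 111.0 area [118]
carrier ['top'] [ 4.94673e+02 -3.07366e+02 -1.68000e-01] cost 144.2 area [283]Traceback (most recent call last):
  File "<stdin>", line 2, in <module>
  File "fit.py", line 25, in fitcar
    o=minimize(cost,v0,args=(ns,),method='Nelder-Mead',options=dict(initial_simplex=sim,xatol=.05,fatol=.05))
    res = _minimize_neldermead(fun, x0, args, callback, bounds=bounds,
                               **options)
    fxr = func(xr)
    fx = function(np.copy(x), *(wrapper_args + args))
  File "fit.py", line 20, in cost
    return sum(np.abs(cv2.GaussianBlur(render(n,CAR,p),(0,0),1)-W[n]).sum() for n in ns)
  File "fit.py", line 20, in <genexpr>
    return sum(np.abs(cv2.GaussianBlur(render(n,CAR,p),(0,0),1)-W[n]).sum() for n in ns)
                                       ~~~~~~^^^^^^^^^
  File "fit.py", line 9, in render
    q=((proj(n,P)+.5)*sub).astype(np.float32); cv2.fillConvexPoly(M,cv2.convexHull(q).astype(np.int32),1)
        ~~~~^^^^^
  File "h.py", line 7, in proj
    def proj(n,P): K,R,t=cal(n); q=(K@(R@np.atleast_2d(P).T+t[:,None])).T; return q[:,:2]/q[:,2:]
                         ~~~^^^
  File "h.py", line 4, in cal
    c=cams.calibration(n); K=np.array([[c['fx'],0,c['cx']],[0,c['fy'],c['cy']],[0,0,1]]); R=cv2.Rodrigues(np.array(c['rvec'],float))[0]
ValueError: time passes only in moves, steps and waits
```

```bash
python3 - <<'E'
s=open('h.py').read().replace("def cal(n):","import functools\n@functools.lru_cache\ndef cal(n):")
open('h.py','w').write(s)
s=open('fit.py').read()
a=s.index("    w=np.clip"); b=s.index("; return w.astype")
s=s[:a]+"    i=im.astype(int); w=np.clip((i[...,0]-i[...,2]-22)/35.,0,1)*(i[...,0]-i[...,1]>12)*near"+s[b:]
open('fit.py','w').write(s)
E
python3 - <<'E'
from fit import *
p=fitcar([482,-303,76,-.2]); board()
o=[]
for n in('scene','top'):
    im=cams.capture(n)[:,:,::-1].copy(); m=render(n,CAR,[p[0],p[1],76,p[2]])>.5
    print(n,'area',m.sum()); c=proj(n,[490,-305,130])[0].astype(int); sl=np.s_[c[1]-40:c[1]+40,c[0]-40:c[0]+40]
    a=cv2.resize(im[sl],(400,400),interpolation=cv2.INTER_CUBIC); k=cv2.findContours(cv2.resize(m[sl].astype(np.uint8),(400,400)),cv2.RETR_LIST,cv2.CHAIN_APPROX_NONE)[0]
    cv2.drawContours(a,k,-1,(255,255,0),1); o.append(a)
cv2.imwrite('pics/c2.png',np.hstack(o))
s=r.get_state(); print(cv2.Rodrigues(s['orientation'])[0].round(3))
E
```

```text
carrier ['scene'] [ 4.91126e+02 -3.13040e+02 -4.70000e-01] cost 162.0 area [222]
carrier ['top'] [ 4.95449e+02 -3.10585e+02 -9.90000e-02] cost 313.8 area [366]
carrier ['scene', 'top'] [ 4.94231e+02 -3.11348e+02 -1.55000e-01] cost 504.4 area [222, 366]
scene blue 1207 c [542.5 101.5] size [196.9 270.4] a 1.0 mean [584.5 140.3] dir 115.4
scene red 26 c [530.4  60.2] size [  3.9 101. ] a 88.8 mean [528.4  60.3] dir 178.7
scene grip 87 c [545.9 145.7] size [25. 57.] a 88.6 mean [545.8 145.9] dir 8.1
scene nest 122 c [527.3 -25.9] size [56.2 39. ] a 89.4 mean [527.6 -26.1] dir 83.6
top blue 1710 c [535.1  93.4] size [159.2 254.5] a 1.0 mean [539.9 134.7] dir 102.2
top red 78 c [529.3  64. ] size [  2.9 116.4] a 89.7 mean [531.7  64. ] dir 179.4
top grip 131 c [528.2 134.5] size [50.7 19.6] a 0.5 mean [528.9 135.2] dir 2.8
top nest 239 c [527.4 -21.6] size [52.4 34.9] a 89.1 mean [528.  -21.5] dir 89.3
scene area 230
top area 301
[[-0.962  0.274 -0.   ]
 [ 0.274  0.962  0.   ]
 [ 0.     0.    -1.   ]]
```

View pics/c2.png

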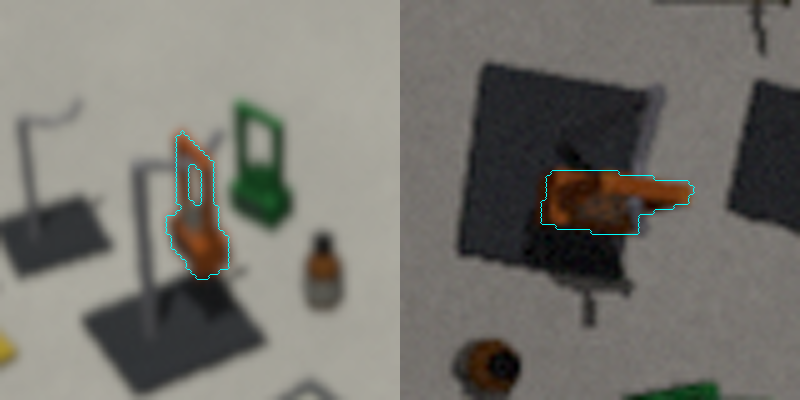

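The overlay fits the carrier within about 5 mm at (494,-311) with yaw about -9°. I approach above it, turning the tool -7° about its z on the way.

Request:
apply_moves(
  gripper=[-1,-1,-1,-1,-1],
  travel=[
    [-0.88,-0.8,0],
    [-0.88,-0.8,0],
    [-0.88,-0.8,0],
    [-0.88,-0.8,0],
    [-0.88,-0.8,0],
  ],
  rot=[
    [0,0,-0.6],
    [0,0,-0.57],
    [0,0,0],
    [0,0,0],
    [0,0,0],
  ],
)

```text
time_s: 1.62
ee_pos: [261.0, 480.9, 222.7]
orientation: [0.244, 3.132, 0.001]
force: [0.1, -0.2, 0.4]
gripper_width: 86.9
```

Request:
apply_moves(
  gripper=[-1,-1,-1,-1,-1],
  travel=[
    [-0.88,-0.8,0],
    [-0.88,-0.8,0],
    [-0.88,-0.8,0],
    [-0.88,-0.8,0],
    [-0.88,-0.8,0],
  ],
  rot=[
    [0,0,0],
    [0,0,0],
    [0,0,0],
    [0,0,0],
    [0,0,0],
  ],
)

```text
time_s: 2.03
ee_pos: [354.2, 365.0, 222.8]
orientation: [0.244, 3.132, 0.001]
force: [0.7, 0.3, 0.3]
gripper_width: 87.3
```

Request:
apply_moves(
  gripper=[-1,-1,-1,-1,-1],
  travel=[
    [-0.88,-0.8,0],
    [-0.88,-0.8,0],
    [-0.88,-0.8,0],
    [-0.88,-0.8,0],
    [-0.88,-0.8,0],
  ],
  rot=[
    [0,0,0],
    [0,0,0],
    [0,0,0],
    [0,0,0],
    [0,0,0],
  ],
)

```text
time_s: 2.45
ee_pos: [447.4, 249.2, 222.8]
orientation: [0.244, 3.132, 0.001]
force: [1.5, 0.6, -0.0]
gripper_width: 87.2
```

Request:
apply_moves(
  gripper=[-1,-1,-1,-1,-1],
  travel=[
    [-0.2,-1,0],
    [-0.2,-1,0],
    [-0.2,-1,0],
    [-0.2,-1,0],
    [-0.2,-1,0],
  ],
  rot=[
    [0,0,0],
    [0,0,0],
    [0,0,0],
    [0,0,0],
    [0,0,0],
  ],
)

```text
time_s: 2.87
ee_pos: [451.9, 121.8, 222.7]
orientation: [0.244, 3.132, 0.001]
force: [-0.2, -0.7, 0.5]
gripper_width: 87.1
```

Request:
apply_moves(
  gripper=[-1,-1,-1,-1,-1],
  travel=[
    [-0.2,-1,0],
    [-0.2,-1,0],
    [-0.2,-1,0],
    [-0.2,-1,0],
    [-0.2,-1,0],
  ],
  rot=[
    [0,0,0],
    [0,0,0],
    [0,0,0],
    [0,0,0],
    [0,0,0],
  ],
)

```text
time_s: 3.28
ee_pos: [457.3, -5.5, 222.7]
orientation: [0.244, 3.132, 0.001]
force: [0.4, -0.1, 0.4]
gripper_width: 86.9
```

Request:
apply_moves(
  gripper=[-1,-1,-1,-1,-1],
  travel=[
    [-0.2,-1,0],
    [-0.2,-1,0],
    [-0.2,-1,0],
    [-0.2,-1,0],
    [-0.2,-1,0],
  ],
  rot=[
    [0,0,0],
    [0,0,0],
    [0,0,0],
    [0,0,0],
    [0,0,0],
  ],
)

```text
time_s: 3.7
ee_pos: [462.7, -132.9, 222.8]
orientation: [0.244, 3.131, 0.001]
force: [0.1, -0.0, -0.4]
gripper_width: 87.0
```

Request:
apply_moves(
  gripper=[-1,-1,-1,-1,-1],
  travel=[
    [-0.29,-0.86,0],
    [-0.29,-0.86,0],
    [-0.29,-0.86,0],
    [-0.29,-0.86,0],
    [-0.29,-0.86,0],
  ],
  rot=[
    [0,0,0],
    [0,0,0],
    [0,0,0],
    [0,0,0],
    [0,0,0],
  ],
)

```text
time_s: 4.12
ee_pos: [482.1, -244.4, 222.7]
orientation: [0.243, 3.132, 0.0]
force: [0.5, -0.6, -0.4]
gripper_width: 87.5
```

Request:
apply_moves(
  gripper=[-1,-1,-1,-1,-1],
  travel=[
    [-0.29,-0.86,0],
    [-0.29,-0.86,0],
    [-0.29,-0.86,0],
    [0,0,0],
    [0,0,0.5],
  ],
  rot=[
    [0,0,0],
    [0,0,0],
    [0,0,0],
    [0,0,0],
    [0,0,0],
  ],
)

```text
time_s: 4.53
ee_pos: [493.9, -312.4, 211.4]
orientation: [0.247, 3.129, -0.003]
force: [0.5, 0.8, 0.2]
gripper_width: 86.6
```

```bash
python3 - <<'E'
from fit import *
o=[]; s=r.get_state(); print(s['ee_pos'].round(1))
for n in('scene','top'):
    im=cams.capture(n)[:,:,::-1].copy(); c=proj(n,[494,-311,160])[0].astype(int); sl=np.s_[c[1]-40:c[1]+40,c[0]-40:c[0]+40]
    a=cv2.resize(im[sl],(400,400),interpolation=cv2.INTER_CUBIC)
    for P,col in ((s['ee_pos'],(255,0,255)),([494,-311,186],(255,255,0))):
        q=((proj(n,P)[0]-c+40.5)*5).astype(int); cv2.circle(a,tuple(int(i) for i in q),3,col,1)
    o.append(a)
cv2.imwrite('pics/c3.png',np.hstack(o))
E
```

```text
[ 493.9 -312.4  211.4]
```

View pics/c3.png

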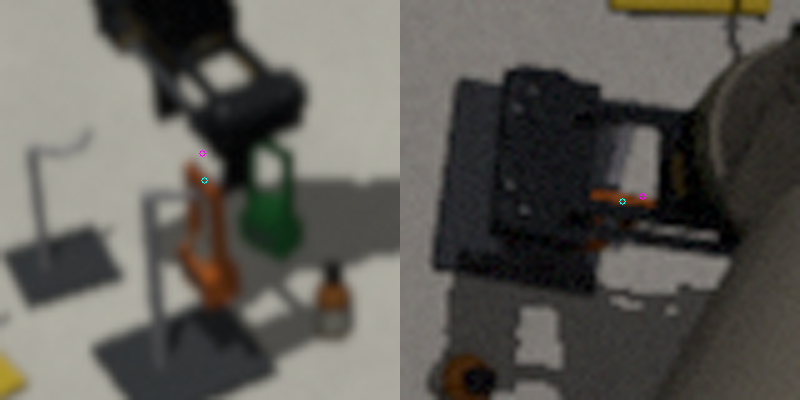

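The crossbar centre in the top view lies at crop (623,199) against my prediction (622,201), so I descend and grip.

Request:
apply_moves(
  gripper=[-1,-1,-1,-1,-1],
  travel=[
    [0,0,0.65],
    [0,0,0.65],
    [0,0,0.65],
    [0,0,0.65],
    [0,0,0],
  ],
  rot=[
    [0,0,0],
    [0,0,0],
    [0,0,0],
    [0,0,0],
    [0,0,0],
  ],
)

```text
time_s: 5.05
ee_pos: [492.3, -308.0, 142.0]
orientation: [-0.24, -3.128, -0.004]
force: [-0.6, 0.8, 0.3]
gripper_width: 86.9
```

Request:
apply_moves(
  gripper=[-0.2,-0.2,-0.1,0,0.2],
  travel=[
    [0,0,0],
    [0,0,0],
    [0,0,0],
    [0,0,0],
    [0,0,0],
  ],
  rot=[
    [0,0,0],
    [0,0,0],
    [0,0,0],
    [0,0,0],
    [0,0,0],
  ],
)

```text
time_s: 5.47
ee_pos: [493.8, -310.6, 145.7]
orientation: [0.243, 3.131, -0.0]
force: [0.7, 0.0, -0.1]
gripper_width: 61.4
```

Request:
apply_moves(
  gripper=[0.3,0.4,0.5,0.5,0.5],
  travel=[
    [0,0,0],
    [0,0,0],
    [0,0,0],
    [0,0,0],
    [0,0,0],
  ],
  rot=[
    [0,0,0],
    [0,0,0],
    [0,0,0],
    [0,0,0],
    [0,0,0],
  ],
)

```text
time_s: 5.88
ee_pos: [493.5, -310.7, 145.2]
orientation: [0.244, 3.132, -0.0]
force: [-0.2, -0.8, 2.8]
gripper_width: 45.8
```

Request:
apply_moves(
  gripper=[0.5,0.5,0.5,0.5,0.5],
  travel=[
    [0,0,-0.2],
    [0,0,-0.3],
    [0,0,-0.3],
    [0,0,-0.3],
    [0,0,0],
  ],
  rot=[
    [0,0,0],
    [0,0,0],
    [0,0,0],
    [0,0,0],
    [0,0,0],
  ],
)

```text
time_s: 6.3
ee_pos: [494.2, -311.0, 174.5]
orientation: [0.243, 3.13, -0.001]
force: [1.0, 0.3, -1.6]
gripper_width: 46.0
```

Request:
apply_moves(
  gripper=[0.5,0.5,0.5,0.5,0.5],
  travel=[
    [0,0,0],
    [0.1,0,0],
    [0.2,0,0],
    [0.2,0,0],
    [0,0,0],
  ],
  rot=[
    [0,0,0],
    [0,0,0],
    [0,0,0],
    [0,0,0],
    [0,0,0],
  ],
)

```text
time_s: 6.72
ee_pos: [479.7, -308.7, 172.3]
orientation: [-0.245, -3.131, -0.001]
force: [0.3, -0.0, -1.5]
gripper_width: 45.9
```

Request:
apply_moves(
  gripper=[0.5,0.5,0.5,0.5,0.5],
  travel=[
    [0.5,0,0],
    [0.6,0,0],
    [0.6,0,0],
    [0.6,0,0],
    [0.6,0,0],
  ],
  rot=[
    [0,0,0],
    [0,0,0],
    [0,0,0],
    [0,0,0],
    [0,0,0],
  ],
)

```text
time_s: 7.13
ee_pos: [408.6, -297.2, 172.3]
orientation: [-0.244, -3.132, -0.0]
force: [-0.4, -0.3, -2.1]
gripper_width: 45.9
```

```bash
python3 - <<'E'
from fit import *
s=r.get_state(); e=s['ee_pos']; print(e, s['force'])
fitcar([e[0],e[1],e[2]+19-88,-.155],dof=(0,1,2,3))
E
```

```text
[ 408.55662941 -297.21842254  172.29493385] [-0.40201885 -0.26258277 -2.09815918]
carrier ['scene'] [ 412.453 -295.782  103.88    -0.697] cost 138.8 area [114]
carrier ['top'] [-2.73298000e+03  3.67728340e+04 -1.12994958e+05  3.30630000e+01] cost 31.4 area [31]
carrier ['scene', 'top'] [ 4.05015e+02 -3.03418e+02  8.65550e+01  4.40000e-02] cost 467.6 area [114, 31]
```

Request:
apply_moves(
  gripper=[0.5,0.5,0.5,0.5,0.5],
  travel=[
    [0,0,0],
    [0,0,0],
    [-0.38,0.92,0],
    [-0.38,0.92,0],
    [-0.38,0.92,0],
  ],
  rot=[
    [0,0,-0.66],
    [0,0,-0.66],
    [0,0,0],
    [0,0,0],
    [0,0,0],
  ],
)

```text
time_s: 7.65
ee_pos: [439.8, -228.1, 172.6]
orientation: [0.028, 3.141, 0.0]
force: [0.2, -0.7, -1.7]
gripper_width: 45.5
```

Request:
apply_moves(
  gripper=[0.5,0.5,0.5,0.5,0.5],
  travel=[
    [-0.38,0.92,0],
    [-0.38,0.92,0],
    [-0.38,0.92,0],
    [-0.38,0.92,0],
    [-0.38,0.92,0],
  ],
  rot=[
    [0,0,0],
    [0,0,0],
    [0,0,0],
    [0,0,0],
    [0,0,0],
  ],
)

```text
time_s: 8.07
ee_pos: [489.4, -113.2, 172.5]
orientation: [0.026, 3.141, 0.001]
force: [0.8, -0.2, -2.0]
gripper_width: 46.0
```

Request:
apply_moves(
  gripper=[0.5,0.5,0.5,0.5,0.5],
  travel=[
    [-0.38,0.92,0],
    [-0.38,0.92,0],
    [-0.38,0.92,0],
    [-0.38,0.92,0],
    [0,0,0],
  ],
  rot=[
    [0,0,0],
    [0,0,0],
    [0,0,0],
    [0,0,0],
    [0,0,0],
  ],
)

```text
time_s: 8.48
ee_pos: [529.9, -17.3, 172.1]
orientation: [0.016, 3.141, 0.003]
force: [0.3, 0.7, -1.5]
gripper_width: 46.0
```

```bash
python3 - <<'E'
from fit import *
s=r.get_state(); e=s['ee_pos']; print(e, s['orientation'])
o=[]
for n in('scene','top'):
    im=cams.capture(n)[:,:,::-1].copy(); m=render(n,CAR,[e[0],e[1],e[2]+19-88,-.017],8)>.5
    c=proj(n,[527,-24,100])[0].astype(int); sl=np.s_[c[1]-40:c[1]+40,c[0]-40:c[0]+40]
    a=cv2.resize(im[sl],(400,400),interpolation=cv2.INTER_CUBIC); k=cv2.findContours(cv2.resize(m[sl].astype(np.uint8),(400,400)),cv2.RETR_LIST,cv2.CHAIN_APPROX_NONE)[0]
    cv2.drawContours(a,k,-1,(255,255,0),1); 
    q=proj(n,box(500.4-0+9,545.4,-50.7,3.3,68,68.01)[::2]); 
    for p in q: p=((p-c+40.5)*5).astype(int); cv2.circle(a,(int(p[0]),int(p[1])),3,(0,0,255),1)
    o.append(a)
cv2.imwrite('pics/c4.png',np.hstack(o))
E
```

```text
[529.91097563 -17.34190859 172.11676126] [1.59949143e-02 3.14124880e+00 2.63137386e-03]
```

View pics/c4.png

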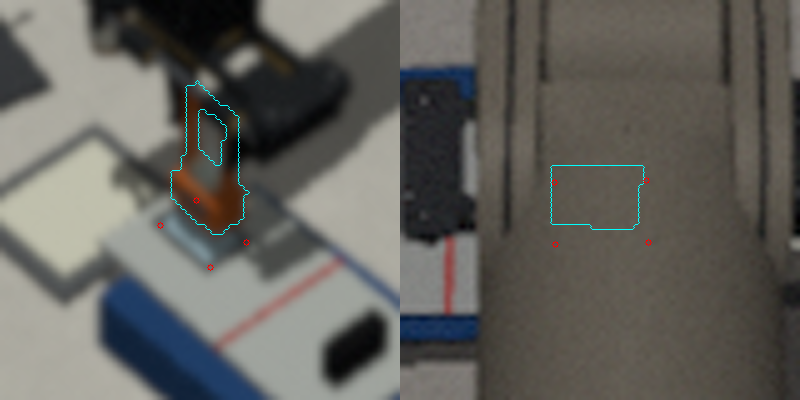

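The top view is blocked by the arm. In the scene view the carrier (bottom corner (215,232)) matches its TCP overlay, and the nest's near corner is at about (210,262). I let the arm settle, then fit the block in the scene view against the TCP.

Request:
apply_moves(
  gripper=[0.5,0.5,0.5,0.5,0.5],
  travel=[
    [0,0,0.3],
    [0,0,0.3],
    [0,0,0],
    [0,0,0],
    [0,0,0],
  ],
  rot=[
    [0,0,0],
    [0,0,0],
    [0,0,0],
    [0,0,0],
    [0,0,0],
  ],
)

```text
time_s: 9.0
ee_pos: [528.0, -23.8, 157.5]
orientation: [-0.028, -3.141, -0.0]
force: [-0.2, 0.5, -1.3]
gripper_width: 45.7
```

```bash
cat > blk.py <<'E'
from fit import *
def blkfit(z=None,yaw=-.017):
    s=r.get_state(); e=s['ee_pos']; z=e[2]+19-88 if z is None else z; print('tcp',e.round(1),s['orientation'].round(4),'force',s['force'].round(1))
    n='scene'; im=cams.capture(n).astype(float); B=[box(-15,15,-24,24,0,30)]; C=[box(-15,15,-24,24,22,60)]
    k=np.ones((9,9)); near=cv2.dilate(render(n,B,[e[0],e[1],z,yaw]),k)>.3; ex=cv2.dilate(render(n,C,[e[0],e[1],z,yaw]),np.ones((3,3)))>.3
    reg=near&~ex; w=im[...,0]-im[...,2]; hi=np.percentile(w[near],92); lo=np.percentile(w[reg],15)
    for th in(.0,.1):
        W=np.clip((w-lo)/(hi-lo)-th,0,1)
        f=lambda v:(np.abs(cv2.GaussianBlur(render(n,B,[v[0],v[1],z,yaw],8),(0,0),.9)-W)*reg).sum()
        b=min((minimize(f,[e[0]+d,e[1]+d],method='Nelder-Mead',options=dict(initial_simplex=[[e[0]+d,e[1]+d],[e[0]+d+5,e[1]+d],[e[0]+d,e[1]+d+5]])) for d in(-3,0,3)),key=lambda o:o.fun)
        print('block-tcp',(b.x-e[:2]).round(1),'cost',round(b.fun,1),'at zero',round(f(e[:2]),1),'reg',reg.sum(),round(hi),round(lo))
E
python3 - <<'E'
from blk import *
blkfit()
E
```

```text
tcp [528.  -23.8 157.5] [-2.8100e-02 -3.1413e+00 -1.0000e-04] force [-0.2  0.5 -1.3]
block-tcp [-1.6 -1.2] cost 27.1 at zero 30.3 reg 250 61 -11
block-tcp [-2.9 -2.7] cost 12.9 at zero 21.1 reg 250 61 -11
```

Request:
apply_moves(
  gripper=[0.5,0.5,0.5,0.5,0.5],
  travel=[
    [0,0,0.23],
    [0,0,0.23],
    [0,0,0],
    [0,0,0],
    [0,0,0],
  ],
  rot=[
    [0,0,0],
    [0,0,0],
    [0,0,0],
    [0,0,0],
    [0,0,0],
  ],
)

```text
time_s: 9.47
ee_pos: [528.2, -23.4, 146.0]
orientation: [-0.027, -3.141, -0.0]
force: [-0.1, 0.4, -2.1]
gripper_width: 45.8
```

```bash
python3 - <<'E'
from blk import *
blkfit()
n='scene'; im=cams.capture(n)[:,:,::-1]; c=proj(n,[527,-24,80])[0].astype(int)
cv2.imwrite('pics/c5.png',cv2.resize(im[c[1]-24:c[1]+24,c[0]-30:c[0]+30],(750,600),interpolation=cv2.INTER_CUBIC)); print(c)
E
```

```text
tcp [528.2 -23.4 146. ] [-0.0268 -3.1414 -0.    ] force [-0.1  0.4 -2.1]
block-tcp [-3.6 -2.3] cost 12.5 at zero 22.0 reg 245 60 -2
block-tcp [-4.9 -3.6] cost 5.1 at zero 19.2 reg 245 60 -2
[263 185]
```

View pics/c5.png

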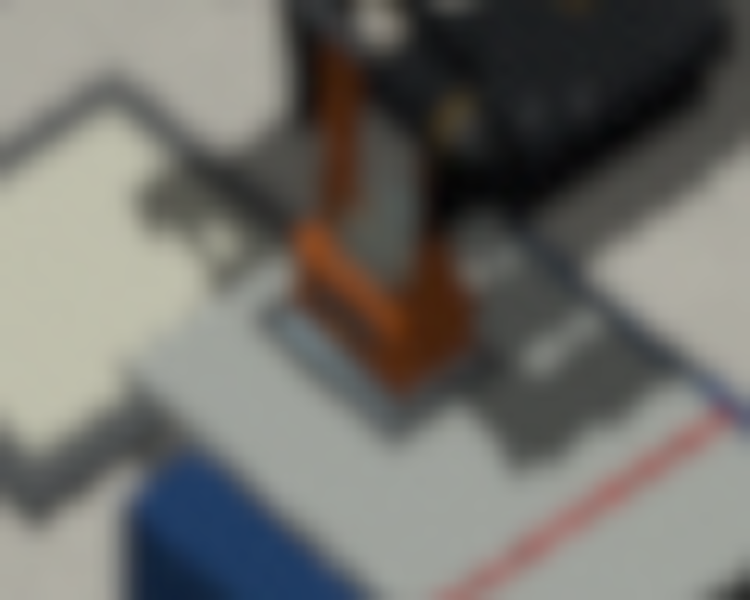

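The crop shows the block's bottom corner at (400,390) and left bottom at (295,300), with the nest rim corners at (395,437) and (262,312). I compare those gaps with what a centred block would show.

```bash
python3 - <<'E'
from h import *
n='scene'; N=np.array([528,-24,0.])
o=np.array([263-30,185-24]); C=lambda P:(proj(n,P)[0]+.5-o)*12.5
for nm,b,rim in(('near',[15,24,77],[22,31,73]),('left',[15,-24,77],[22,-31,73])):
    print(nm,'block',C(N+b).round(),'rim top',C(N+rim).round(),'rim base',C(N+[rim[0],rim[1],68]).round())
print('dx 5mm',(C([533,-24,77])-C([528,-24,77])).round(1),'dy 5mm',(C([528,-19,77])-C([528,-24,77])).round(1))
# edge-based: intensity profiles across +x face middle
im=cams.capture(n).astype(np.float32); np.set_printoptions(linewidth=200)
for y in(-34,-24,-14):
    xs=np.arange(515,570,2.); uv=proj(n,np.c_[xs,np.full(len(xs),y),np.full(len(xs),73)]).astype(np.float32)
    v=np.array([cv2.remap(im[...,k],uv[None,:,0],uv[None,:,1],cv2.INTER_LINEAR)[0] for k in range(3)]).astype(int); print('y',y); print(xs.astype(int)); print(v)
for x in(518,527,536):
    ys=np.arange(-10,40,2.); uv=proj(n,np.c_[np.full(len(ys),x),ys,np.full(len(ys),73)]).astype(np.float32)
    v=np.array([cv2.remap(im[...,k],uv[None,:,0],uv[None,:,1],cv2.INTER_LINEAR)[0] for k in range(3)]).astype(int); print('x',x); print(ys.astype(int)); print(v)
E
```

```text
near block [401. 400.] rim top [400. 435.] rim base [399. 446.]
left block [288. 307.] rim top [254. 315.] rim base [254. 326.]
dx 5mm [-12.6   8.7] dy 5mm [11.8  9.7]
y -34
[515 517 519 521 523 525 527 529 531 533 535 537 539 541 543 545 547 549 551 553 555 557 559 561 563 565 567 569]
[[ 90 100 110 113 110 100  87  74  71  72  77  84  91  96 102 103 103 104 109 118 129 141 149 154 157 158 159 159]
 [ 57  61  64  63  62  58  53  49  49  50  57  67  80  93 106 111 112 112 115 123 134 145 153 158 161 162 163 163]
 [ 37  36  36  34  34  34  35  37  37  39  45  57  72  90 107 113 114 114 115 121 130 139 147 152 155 156 156 157]]
y -24
[515 517 519 521 523 525 527 529 531 533 535 537 539 541 543 545 547 549 551 553 555 557 559 561 563 565 567 569]
[[ 78  85  92  99 103  99  93  85  77  72  75  77  80  86  91  94  97 100 105 114 126 137 147 153 156 158 158 159]
 [ 38  42  45  49  52  52  50  48  46  45  51  58  67  80  91  99 104 107 112 119 130 142 151 157 160 161 162 163]
 [ 13  14  16  19  22  24  25  27  29  32  39  49  61  77  92 101 106 108 111 115 126 137 146 152 154 156 156 157]]

[... 869 characters left out ...]
16  18  20  22  24  26  28  30  32  34  36  38]
[[75 73 72 69 66 63 62 64 67 75 83 88 93 94 95 94 92 92 88 86 84 81 82 86 91]
 [39 41 44 49 53 56 60 64 69 77 85 91 96 97 98 96 95 94 91 88 87 83 85 89 93]
 [17 23 31 40 47 53 58 63 68 75 82 88 92 94 94 93 91 90 87 85 83 80 81 85 90]]
x 536
[-10  -8  -6  -4  -2   0   2   4   6   8  10  12  14  16  18  20  22  24  26  28  30  32  34  36  38]
[[ 81  80  78  76  74  74  74  77  86 100 115 129 138 147 150 151 151 150 149 146 144 140 135 132 132]
 [ 48  50  52  56  62  68  73  79  89 103 119 133 142 150 153 154 155 154 153 150 148 144 139 136 136]
 [ 32  35  40  47  57  65  71  78  87 100 115 127 136 144 147 148 148 148 147 144 142 139 134 132 131]]
```

Both estimates say the block should move about 2 mm in +x and hardly at all in y. I apply that and lower gently.

Request:
apply_moves(
  gripper=[0.5,0.5,0.5,0.5,0.5],
  travel=[
    [-0.08,0.02,0],
    [0,0,0.1],
    [0,0,0.06],
    [0,0,0],
    [0,0,0],
  ],
  rot=[
    [0,0,0],
    [0,0,0],
    [0,0,0],
    [0,0,0],
    [0,0,0],
  ],
)

```text
time_s: 10.03
ee_pos: [530.0, -22.9, 141.8]
orientation: [-0.027, -3.141, 0.0]
force: [-0.8, 0.2, -1.9]
gripper_width: 45.6
```

Request:
apply_moves(
  gripper=[0.5,0.5,0.5,0.5,0.5],
  travel=[
    [0,0,0.04],
    [0,0,0.04],
    [0,0,0],
    [0,0,0],
    [0,0,0],
  ],
  rot=[
    [0,0,0],
    [0,0,0],
    [0,0,0],
    [0,0,0],
    [0,0,0],
  ],
)

```text
time_s: 10.45
ee_pos: [530.2, -22.9, 140.0]
orientation: [0.027, 3.141, 0.0]
force: [1.2, -0.0, -0.8]
gripper_width: 45.8
```

Request:
apply_moves(
  gripper=[0.5,0.5,0.5,0.5,0.5],
  travel=[
    [0,0,0.04],
    [0,0,0.04],
    [0,0,0],
    [0,0,0],
    [0,0,0],
  ],
  rot=[
    [0,0,0],
    [0,0,0],
    [0,0,0],
    [0,0,0],
    [0,0,0],
  ],
)

```text
time_s: 10.87
ee_pos: [530.2, -22.9, 138.0]
orientation: [0.027, 3.141, 0.0]
force: [-0.1, 0.4, -1.5]
gripper_width: 45.7
```

Request:
apply_moves(
  gripper=[0.5,0.5,0.5,0.5,0.5],
  travel=[
    [0,0,0.02],
    [0,0,0.02],
    [0,0,0],
    [0,0,0],
    [0,0,0],
  ],
  rot=[
    [0,0,0],
    [0,0,0],
    [0,0,0],
    [0,0,0],
    [0,0,0],
  ],
)

```text
time_s: 11.28
ee_pos: [530.6, -22.9, 137.6]
orientation: [0.027, 3.141, 0.0]
force: [-1.3, 0.6, 5.0]
gripper_width: 45.3
```

Contact comes at TCP 137.6, which is floor level (rim contact would be at about 142). I release and raise.

Request:
apply_moves(
  gripper=[0,-0.3,-0.6,-1,-1],
  travel=[
    [0,0,-0.02],
    [0,0,0],
    [0,0,0],
    [0,0,0],
    [0,0,0],
  ],
  rot=[
    [0,0,0],
    [0,0,0],
    [0,0,0],
    [0,0,0],
    [0,0,0],
  ],
)

```text
time_s: 11.7
ee_pos: [530.1, -22.9, 137.4]
orientation: [-0.027, -3.141, -0.0]
force: [-0.2, 1.3, 0.0]
gripper_width: 65.0
```

Request:
apply_moves(
  gripper=[-1,-1,-1,-1,-1],
  travel=[
    [0,0,0],
    [0,0,0],
    [0,0,-0.2],
    [0,0,-0.5],
    [0,0,-0.7],
  ],
  rot=[
    [0,0,0],
    [0,0,0],
    [0,0,0],
    [0,0,0],
    [0,0,0],
  ],
)

```text
time_s: 12.12
ee_pos: [529.4, -22.9, 172.2]
orientation: [-0.027, -3.139, 0.001]
force: [0.5, 0.1, -0.1]
gripper_width: 85.9
```

Request:
apply_moves(
  gripper=[-1,-1,-1,-1,-1],
  travel=[
    [0,0,-0.7],
    [0,0,-0.7],
    [0,0,-0.7],
    [0,0,0],
    [0,0,0],
  ],
  rot=[
    [0,0,0],
    [0,0,0],
    [0,0,0],
    [0,0,0],
    [0,0,0],
  ],
)

```text
time_s: 12.53
ee_pos: [530.7, -22.9, 226.0]
orientation: [0.027, 3.14, 0.001]
force: [0.0, -0.8, -0.6]
gripper_width: 86.8
```

Request:
apply_moves(
  gripper=[-1,-1,-1,-1,-1],
  travel=[
    [0,0.8,0],
    [0,0.8,0],
    [0,0.8,0],
    [0,0.8,0],
    [0,0.8,0],
  ],
  rot=[
    [0,0,0],
    [0,0,0],
    [0,0,0],
    [0,0,0],
    [0,0,0],
  ],
)

```text
time_s: 12.95
ee_pos: [531.3, 78.0, 224.1]
orientation: [-0.027, -3.14, 0.001]
force: [-0.2, 0.2, 0.5]
gripper_width: 86.9
```

Request:
apply_moves(
  gripper=[-1,-1,-1,-1,-1],
  travel=[
    [0,0.8,0],
    [0,0.8,0],
    [0,0.8,0],
    [0,0,0],
    [0,0,0],
  ],
  rot=[
    [0,0,0],
    [0,0,0],
    [0,0,0],
    [0,0,0],
    [0,0,0],
  ],
)

```text
time_s: 13.37
ee_pos: [532.3, 137.9, 224.0]
orientation: [-0.023, -3.14, 0.001]
force: [0.5, -1.5, -0.1]
gripper_width: 87.1
```

```bash
python3 - <<'E'
from fit import *
e=r.get_state()['ee_pos']; print(e.round(1))
a=cams.capture('scene')[:,:,::-1];b=cams.capture('top')[:,:,::-1]
c=proj('scene',[530,50,70])[0].astype(int);d=proj('top',[530,50,70])[0].astype(int); print(c,d)
f=lambda i,c:cv2.resize(i[c[1]-50:c[1]+50,c[0]-66:c[0]+67],(400,300),interpolation=cv2.INTER_CUBIC)
cv2.imwrite('pics/c6.png',np.hstack([f(a,c),f(b,d)]))
fitcar([530,-23,68,-.017]); board()
E
```

```text
[532.3 137.9 224. ]
[276 199] [243 216]
carrier ['scene'] [ 5.27809e+02 -2.46880e+01 -1.28000e-01] cost 150.4 area [220]
carrier ['top'] [ 5.31609e+02 -1.87880e+01 -1.70000e-02] cost 79.0 area [172]
carrier ['scene', 'top'] [ 5.30815e+02 -2.04570e+01 -7.70000e-02] cost 246.8 area [220, 172]
scene blue 1194 c [542.4 101.5] size [196.7 270.4] a 1.0 mean [585.1 140.4] dir 115.0
scene red 31 c [527.4  59.2] size [  6.9 107. ] a 87.8 mean [524.   60.3] dir 178.7
scene grip 94 c [543.7 146.2] size [63.1 26.2] a 8.0 mean [543.1 144.9] dir 13.5
scene nest 0
top blue 497 c [541.9  52.2] size [171.2 171.6] a 0.9 mean [539.4  33.6] dir 166.7
top red 50 c [562.6  57.4] size [132.4 127.3] a 38.6 mean [517.1  68.8] dir 26.8
top grip 780 c [555.3  94.5] size [165.5 117.4] a 24.3 mean [566.   98.3] dir 27.6
top nest 38 c [512.  -24.5] size [20.1 55.1] a 17.5 mean [514.  -28.9] dir 96.1
```

View pics/c6.png

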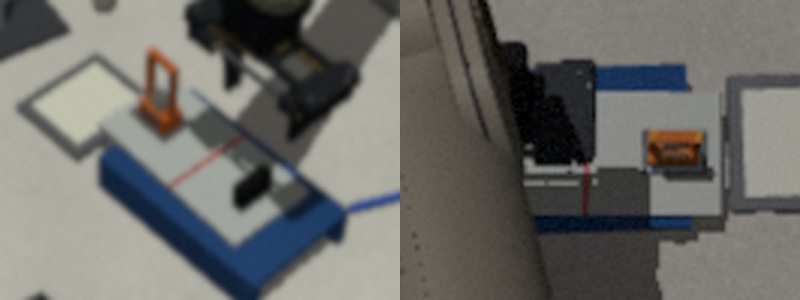

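The carrier stands upright in the nest (scene crop (160,100)), and the red line is unmoved at y about 60. I descend on the grip block.

Request:
apply_moves(
  gripper=[-1,-1,-1,-1,-1],
  travel=[
    [0,0,0.9],
    [0,0,0.9],
    [0,0,0.9],
    [0,0,0.9],
    [0,0,0.9],
  ],
  rot=[
    [0,0,0],
    [0,0,0],
    [0,0,0],
    [0,0,0],
    [0,0,0],
  ],
)

```text
time_s: 14.08
ee_pos: [532.9, 136.6, 111.7]
orientation: [0.028, 3.141, 0.0]
force: [-0.1, 0.9, -0.0]
gripper_width: 87.1
```

Request:
apply_moves(
  gripper=[-1,-1,-1,-1,-1],
  travel=[
    [0,0,0.6],
    [0,0,0.4],
    [0,0,0.3],
    [0,0,0.1],
    [0,0,0],
  ],
  rot=[
    [0,0,0],
    [0,0,0],
    [0,0,0],
    [0,0,0],
    [0,0,0],
  ],
)

```text
time_s: 14.5
ee_pos: [533.0, 137.0, 77.6]
orientation: [0.027, 3.141, 0.0]
force: [-0.2, -0.4, -0.2]
gripper_width: 87.3
```

Request:
apply_moves(
  gripper=[-0.2,-0.2,0,0,0.1],
  travel=[
    [0,0,0],
    [0,0,0],
    [0,0,0],
    [0,0,0],
    [0,0,0],
  ],
  rot=[
    [0,0,0],
    [0,0,0],
    [0,0,0],
    [0,0,0],
    [0,0,0],
  ],
)

```text
time_s: 14.92
ee_pos: [533.1, 137.2, 77.9]
orientation: [0.027, 3.141, 0.001]
force: [0.3, -0.1, 0.5]
gripper_width: 61.4
```

Request:
apply_moves(
  gripper=[0.2,0.3,0.4,0.5,0.6],
  travel=[
    [0,0,0],
    [0,0,0],
    [0,0,0],
    [0,0,0],
    [0,0,0],
  ],
  rot=[
    [0,0,0],
    [0,0,0],
    [0,0,0],
    [0,0,0],
    [0,0,0],
  ],
)

```text
time_s: 15.33
ee_pos: [532.9, 137.1, 77.5]
orientation: [-0.027, -3.141, -0.0]
force: [-0.1, 0.1, 0.5]
gripper_width: 28.5
```

Request:
apply_moves(
  gripper=[0.8,1,1,1,1],
  travel=[
    [0,0,0],
    [0,0,0],
    [0,0,0],
    [0,0,0],
    [0,0,0],
  ],
  rot=[
    [0,0,0],
    [0,0,0],
    [0,0,0],
    [0,0,0],
    [0,0,0],
  ],
)

```text
time_s: 15.75
ee_pos: [532.8, 136.9, 77.5]
orientation: [-0.027, -3.141, 0.0]
force: [-0.3, -1.7, 0.5]
gripper_width: 17.5
```

```bash
python3 - <<'E'
from fit import *
s=r.get_state(); print(s['ee_pos'].round(1),s['force'].round(1),s['torque'].round(2),s['gripper_width'])
board()
# riser outer edge in top0 : blue strip ends
im=cv2.imread('pics/top0.png').astype(float)
for x in(460,464,605,610,613):
    ys=np.arange(-20,-60,-1.); uv=proj('top',np.c_[np.full(40,x),ys,np.full(40,60)]).astype(np.float32)
    v=[cv2.remap(im[...,k].astype(np.float32),uv[None,:,0],uv[None,:,1],cv2.INTER_LINEAR)[0] for k in(0,2)]; d=v[0]-v[1]; k=np.argmax(d<(d[:6].mean()+0)/2); print(x,'edge y',ys[k],d[:6].mean().round())
E
```

```text
[532.8 136.9  77.5] [-0.3 -1.7  0.5] [-0.26  0.11 -0.19] 17.508400019350958
scene blue 1184 c [542.5 102. ] size [196.9 269.4] a 1.0 mean [585.3 140.6] dir 115.2
scene red 20 c [524.8  38.9] size [108.2  40.3] a 42.6 mean [539.3  53.4] dir 42.8
scene grip 787 c [522.  100.9] size [201.2 104.6] a 89.6 mean [506.2 110.8] dir 83.7
scene nest 5
top blue 629 c [535.7  46.2] size [159.2 159.6] a 1.0 mean [552.6  43.7] dir 0.4
top red 49 c [513.8  37.9] size [158.6  93.7] a 80.0 mean [508.   69.5] dir 65.9
top grip 640 c [556.2  93.6] size [142.5  96.4] a 22.3 mean [543.3  89. ] dir 29.5
top nest 31 c [511.7 -22.8] size [14.1 53.5] a 11.6 mean [513.1 -27.1] dir 93.4
460 edge y -36.0 56.0
464 edge y -37.0 59.0
605 edge y -34.0 60.0
610 edge y -34.0 59.0
613 edge y -34.0 57.0
```

Request:
apply_moves(
  gripper=[1,1,1,1,1],
  travel=[
    [0,-0.08,0],
    [0,-0.16,0],
    [0,-0.2,0],
    [0,-0.2,0],
    [0,-0.2,0],
  ],
  rot=[
    [0,0,0],
    [0,0,0],
    [0,0,0],
    [0,0,0],
    [0,0,0],
  ],
)

```text
time_s: 16.27
ee_pos: [532.5, 115.5, 77.5]
orientation: [0.027, 3.141, 0.0]
force: [-0.5, 3.0, -1.0]
gripper_width: 17.8
```

Request:
apply_moves(
  gripper=[1,1,1,1,1],
  travel=[
    [0,-0.2,0],
    [0,-0.2,0],
    [0,-0.2,0],
    [0,-0.2,0],
    [0,-0.2,0],
  ],
  rot=[
    [0,0,0],
    [0,0,0],
    [0,0,0],
    [0,0,0],
    [0,0,0],
  ],
)

```text
time_s: 16.68
ee_pos: [532.1, 90.6, 77.6]
orientation: [0.027, 3.141, 0.0]
force: [1.0, 2.6, -0.7]
gripper_width: 17.7
```

Request:
apply_moves(
  gripper=[1,1,1,1,1],
  travel=[
    [0,-0.2,0],
    [0,-0.2,0],
    [0,-0.2,0],
    [0,-0.2,0],
    [0,-0.2,0],
  ],
  rot=[
    [0,0,0],
    [0,0,0],
    [0,0,0],
    [0,0,0],
    [0,0,0],
  ],
)

```text
time_s: 17.1
ee_pos: [531.7, 65.8, 77.6]
orientation: [0.027, 3.141, 0.0]
force: [-0.1, 2.9, 0.5]
gripper_width: 18.2
```

Request:
apply_moves(
  gripper=[1,1,1,1,1],
  travel=[
    [0,-0.2,0],
    [0,-0.2,0],
    [0,-0.2,0],
    [0,-0.16,0],
    [0,-0.1,0],
  ],
  rot=[
    [0,0,0],
    [0,0,0],
    [0,0,0],
    [0,0,0],
    [0,0,0],
  ],
)

```text
time_s: 17.52
ee_pos: [531.4, 44.0, 77.6]
orientation: [0.027, 3.141, 0.0]
force: [-0.9, 3.9, 1.8]
gripper_width: 17.4
```

Request:
apply_moves(
  gripper=[1,1,1,1,1],
  travel=[
    [0,-0.08,0],
    [0,0,0],
    [0,0,0],
    [0,0,0],
    [0,0,0],
  ],
  rot=[
    [0,0,0],
    [0,0,0],
    [0,0,0],
    [0,0,0],
    [0,0,0],
  ],
)

```text
time_s: 17.93
ee_pos: [531.3, 42.1, 77.5]
orientation: [0.027, 3.141, -0.001]
force: [-0.7, -0.8, 2.2]
gripper_width: 17.7
```

```bash
python3 - <<'E'
from fit import *
s=r.get_state(); print(s['ee_pos'].round(1),s['orientation'].round(3),s['force'].round(1),s['torque'].round(2))
I={}
for n,cc in(('scene',[530,-36,65]),('top',[530,-36,65])):
    im=cams.capture(n); I[n]=im[:,:,::-1]; hsv=cv2.cvtColor(im,cv2.COLOR_RGB2HSV).astype(int)
    vv,uu=np.mgrid[:384,:512]; uv=np.c_[uu.ravel(),vv.ravel()].astype(float)
    red=(im[...,0].astype(int)-(im[...,1].astype(int)+im[...,2])/2); P=ray(n,uv,68)[:,:2]
    k=(P[:,0]>465)&(P[:,0]<600)&(P[:,1]>-55)&(P[:,1]<-5)&(red.ravel()>25); P,w=P[k],red.ravel()[k]
    if len(P)>3: print(n,'red',len(P),'mean y',np.average(P[:,1],weights=w).round(1),'x',P[:,0].min().round(),P[:,0].max().round(),'fit(y at 533)',np.polyval(np.polyfit(P[:,0],P[:,1],1,w=w),533).round(1))
    f=im.astype(np.float32)
    for x in(460,464,598,602,606,610,613):
        ys=np.arange(-15,-65,-.5); q=proj(n,np.c_[np.full(len(ys),x),ys,np.full(len(ys),60)]).astype(np.float32)
        d=[cv2.remap(f[...,k],q[None,:,0],q[None,:,1],cv2.INTER_LINEAR)[0] for k in(2,0)]; d=d[0]-d[1]; print(n,x,'edge',ys[np.argmax(d<d[:8].mean()/2)],d[:8].mean().round())
c=proj('scene',[530,-30,70])[0].astype(int);d=proj('top',[530,-30,70])[0].astype(int); print(c,d)
g=lambda i,c:cv2.resize(i[c[1]-35:c[1]+35,c[0]-35:c[0]+35],(400,400),interpolation=cv2.INTER_CUBIC)
cv2.imwrite('pics/c7.png',np.hstack([g(I['scene'],c),g(I['top'],d)]))
E
```

```text
[531.3  42.1  77.5] [ 2.700e-02  3.141e+00 -1.000e-03] [-0.7 -0.8  2.2] [-0.01 -0.09 -0.05]
scene red 19 mean y -34.6 x 544.0 588.0 fit(y at 533) -35.0
scene 460 edge -16.5 -0.0
scene 464 edge -28.0 2.0
scene 598 edge -36.5 68.0
scene 602 edge -36.5 70.0
scene 606 edge -36.5 70.0
scene 610 edge -35.5 70.0
scene 613 edge -34.5 69.0
top red 13 mean y -29.6 x 472.0 589.0 fit(y at 533) -30.4
top 460 edge -15.0 -1.0
top 464 edge -15.0 -1.0
top 598 edge -15.0 28.0
top 602 edge -15.0 28.0
top 606 edge -15.0 30.0
top 610 edge -15.0 31.0
top 613 edge -15.0 34.0
[261 187] [270 215]
```

View pics/c7.png

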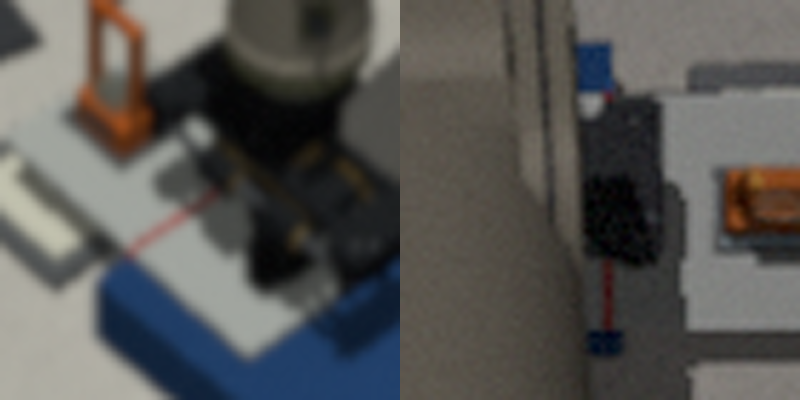

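The red line (top crop x≈608) is still about 4.8 mm short of the riser edge (613 to 621) in the top view. The TCP estimate says 4.5 mm and the scene view 2.7 mm, so I slide 4.2 mm more.

Request:
apply_moves(
  gripper=[1,1,1,1,1],
  travel=[
    [0,-0.06,0],
    [0,-0.06,0],
    [0,-0.05,0],
    [0,0,0],
    [0,0,0],
  ],
  rot=[
    [0,0,0],
    [0,0,0],
    [0,0,0],
    [0,0,0],
    [0,0,0],
  ],
)

```text
time_s: 18.45
ee_pos: [531.3, 38.6, 77.6]
orientation: [0.026, 3.141, 0.001]
force: [0.3, 5.0, 2.6]
gripper_width: 18.3
```

Request:
apply_moves(
  gripper=[1,1,1,1,1],
  travel=[
    [0,0,0],
    [0,0,0],
    [0,0,0],
    [0,0,0],
    [0,0,0],
  ],
  rot=[
    [0,0,0],
    [0,0,0],
    [0,0,0],
    [0,0,0],
    [0,0,0],
  ],
)

```text
time_s: 18.87
ee_pos: [531.3, 38.6, 77.6]
orientation: [0.026, 3.141, 0.0]
force: [0.3, 5.4, 3.3]
gripper_width: 18.0
```

```bash
python3 - <<'E'
from fit import *
s=r.get_state(); print(s['ee_pos'].round(1),s['orientation'].round(3),s['force'].round(1),s['torque'].round(2),s['gripper_width'])
for n in('scene','top'):
    im=cams.capture(n).astype(np.float32)
    for x in((560,575,585) if n=='scene' else (474,478,482)):
        ys=np.arange(-15,-55,-.5); q=proj(n,np.c_[np.full(len(ys),x),ys,np.full(len(ys),68)]).astype(np.float32)
        c=[cv2.remap(im[...,k],q[None,:,0],q[None,:,1],cv2.INTER_LINEAR)[0] for k in range(3)]; d=c[0]-(c[1]+c[2])/2; d=np.clip(d-np.median(d)-8,0,None); print(n,x,'red y',(ys*d).sum()/max(d.sum(),1e-6),d.max())
    for x in((598,604) if n=='scene' else (459,463,605,611)):
        ys=np.arange(-27,-60,-.5); q=proj(n,np.c_[np.full(len(ys),x),ys,np.full(len(ys),60)]).astype(np.float32)
        d=[cv2.remap(im[...,k],q[None,:,0],q[None,:,1],cv2.INTER_LINEAR)[0] for k in(2,0)]; d=d[0]-d[1]; print(n,x,'edge',ys[np.argmax(d<d[:6].mean()/2)],d[:6].mean())
fitcar([530,-122,68,-.017])
E
```

```text
[531.3  38.6  77.6] [0.026 3.141 0.   ] [0.3 5.4 3.3] [ 1.17 -0.    0.06] 18.040330005785172
scene 560 red y -38.06885327074141 26.888428
scene 575 red y -38.49714383938954 24.800537
scene 585 red y -38.10057241808506 23.244873
scene 598 edge -37.0 64.77328
scene 604 edge -36.5 68.26888
top 474 red y -32.16749088823061 23.20581
top 478 red y -32.199734832534794 21.229492
top 482 red y -32.373298102803126 24.214355
top 459 edge -35.0 24.166666
top 463 edge -36.5 23.036621
top 605 edge -33.5 59.423504
top 611 edge -34.0 63.56087
carrier ['scene'] [ 5.25851e+02 -1.23505e+02 -1.67000e-01] cost 133.3 area [210]
carrier ['top'] [ 5.3216e+02 -1.1795e+02  1.7000e-02] cost 77.4 area [183]
carrier ['scene', 'top'] [ 5.31195e+02 -1.17913e+02 -5.90000e-02] cost 233.9 area [210, 183]
```

Line and edge agree to about 1 mm on average: gap 1.8 mm in the top view, 0.4 mm in the scene view, 1.0 mm by TCP. The carrier sits 85 mm outward of the line, as it should. Handing in.

```bash
python3 -c "
from cell import job; print(job.finish_job())"
```

```text
the job is handed in; nothing more can be done
None
```

I lifted the orange carrier off the larger dark hook and stood it in the nest. I then slid the board out by its grip block and handed the job in at about 19 s with the block still gripped. The hand-in gives no verdict.

**Last checks**
- **Red line:** it stopped about 1 mm short of the riser's edge, against a 5 mm limit. The estimates were 1.8 mm from the top camera, 0.4 mm from the scene camera and 1.0 mm from the tool position.
- **Carrier:** it came down to the nest floor, not onto the rim, and looked upright in the picture taken after release. After the slide I had no new picture of it, but the top-camera fit put it about 85 mm from the red line, which is the nest's distance.
- **Grip:** the opening was 18 mm on the block and the tool orientation had not changed. About 5 N along the slide direction and 3 N vertically remained on the tool. I judged the board level from the tool alone and did not measure its tilt.

**Disagreements**
- The two cameras differed by 3 to 4 mm along the slide direction, so I compared the line and the edge within each picture.
- The carrier fits also differed by up to 6 mm between cameras; the scene fit was poor.
- The last 4.2 mm slide moved the board only 3.5 mm.

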